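Load the jar shaker, shut its guard and hold the enabling plunger half-way

TASK

Take the smaller of the two jars that stand to the left of the bench scale and stand it upright in the round seat of the jar shaker, then slide the shaker's clear guard fully shut over it. Only then press the palm plunger of the control box half-way down, to 12 mm of its 24 mm travel, and finish while still holding it there: less or more is off, and pushing it close to the bottom trips the machine. Leave the bigger jar where it stands.

Things in the scene. Friction and masses are not known exactly. Their poses are not given: they have to be found in the camera images.
- shaker: Bench jar shaker, fixed: grey and aluminium housing 170 mm (its x) by 250 mm (its y), origin at the centre of its underside, z up. The flat deck is 40 mm above the worktop. At its +y end a grey end wall stands 63 mm above the deck, inner face 56 mm beyond the seat's centre. Steel rails 9 mm high run along y, centred at x = -66 and +66 mm.
- jar_seat (a point): Centre of the floor of the round recess in the shaker's deck, open at the top: 50 mm diameter, 8 mm deep (floor 32 mm above the worktop), with axes like the shaker's. It lies 55 mm towards +y from the shaker's middle.
- sliding_guard (a joint): Opening of the clear guard in m: 0 = fully shut against the end wall, 0.130 = fully open; it starts nearly fully open. It shuts towards the shaker's +y, needs about 2 N and stays where left. It is a clear hood 120 mm wide, 95 mm long, top 104 mm above the worktop, open towards the seat. Shut, it reaches from 40 mm on the seat centre's -y side to the end wall.
- guard_handle (a point): Point on the guard's upright black handle fin, 22 mm above the hood's top and 12 mm below the fin's top edge, in the middle of the fin; moves with the guard; axes like the shaker's. The fin is 12 mm thick along the shaker's y, 50 mm wide along its x and 34 mm high above the hood.
- control_box: Grey control box 96 x 96 mm, fixed to the worktop, 50 mm high with its collar; origin at the centre of its underside. It carries the palm plunger in its middle.
- enable_plunger (a joint): Travel of the palm plunger in m, 0 = released, grows as it is pressed straight down, 0.024 = bottom stop; half-way = 0.012. Spring: about 2.5 N to start moving, 5.5 N at half-way, 8.5 N at the bottom; it springs back when let go.
- plunger_top (a point): Centre of the flat top of the plunger's black round pad (42 mm diameter, 11 mm thick); moves with it; 90 mm above the worktop when released, 78 mm at half-way. A dark ring on the steel stem meets the aluminium collar at half-way.
- small_jar_centre (a point): Centre, half-way up, of the smaller loose jar: closed, round, 44 mm diameter, 60 mm high, white cap, about 0.12 kg, standing upright. In the seat its centre is 62 mm above the worktop. Grip it at its centre or higher so that the fingertips clear the deck.
- big_jar_centre (a point): Centre, half-way up, of the bigger loose jar: 52 mm diameter, 76 mm high. It does not belong in the seat and stays where it is.

How it is judged:
By the outcome, as a careful person would: the job done as asked, in the order asked, and still so for the second after the job is handed in, while the arm keeps its last pose, push and grip.
It also fails if it takes over 58 s, if anything falls off the work surface, if the arm or the gripper's body presses on something with over 40 N, if the wrist force passes 120 N, or if a joint passes its speed limit or range.

ROBOT

A 6-joint arm with a two-finger parallel gripper is mounted at the origin on a cart in front of the work surface, level with it; the furniture and walls round the work are solid. World frame = base frame: x ahead of the robot, y to its left, z up, the work surface at z = 0. Lengths are in mm, angles in rad, forces in N, time in s.
With the tool pointing down it reaches from about 275 to 1000 mm from the base axis. Payload 8.4 kg.
Tool frame: the origin (TCP) lies at the very end of the fingers, on their centre line; the grasp point (between the pads) lies behind it (r.grip_point_offset is the x of the grasp point in the tool frame, in mm); x points along the fingers, z is the direction in which the jaws open and shut, and the axes are right-handed (so a half turn about x gives the same grasp; the last joint's range is limited). The gripper opens to 85 mm and grips with 20 to 120 N. Pads are 22 mm wide; open, the fingers measure 114 mm over their backs; the gripper's body (76 mm by 85 mm) begins 54 mm behind the grasp point. The pads swing forward as they close: fully open they stand 13 mm farther back than shut.
Start: joints at [1.243, 0.353, 1.633, -0, 1.155, -0.002], TCP at [200.04, 592.125, 231.281] pointing down, gripper open.
Joint ranges: [-2.63, 2.63], [-0.92, 2.1], [0.06, 2.66], [-1.3, 4.44], [0, 2.69], [-3.02, 3.02]. Speed limits (rad/s): [2.22, 2.22, 2.79, 3.14, 3.14, 3.14].

INTERFACE

Orientations are given as [roll, pitch, yaw] about the fixed x, y, z axes, in that order (R = Rz(yaw) Ry(pitch) Rx(roll)).
In Python, from rig import r, vision, order gives the robot as it stands. The module is installed in compiled form; this text tells all that it offers.
- The arm moves only by the tool step_arm, never from a script. Its argument "rows" is a list of rows, each a list of 7 numbers: the shift along the world's x, y, z in mm, then the turn, a rotation vector about the world's x, y, z in rad, then the finger opening in mm, from 0 to 85.4. A call has exactly 8 rows; each row is the pose to reach, as a shift and turn from the pose measured when the call began; what a row does not reach only later rows make up. A row lasts 1/8 s, in which the tool goes at most 62.5 mm and 10.7 degrees, less where a joint would pass 70% of its speed; a pose out of reach is approached as far as the arm can. A call with a gripper value outside its range is refused whole. The fingers move at their own pace and stop on an object; "force" is the grip in N (left out, the last holds). Time passes only in rows, so rows that repeat a pose let the fingers close, or fill a call up. It gives the time, the measured TCP pose, the force and the opening at its end, in the units of the state.
- r.sense(): the state, without advancing time (a new reading comes with each control period).
- vision.grab_frame(name): name is "side" or "top"; returns (picture, depth): 384x512x3 uint8, red, green, blue; 384x512 float32, mm along the optical axis (not along the pixel's ray), 0 where there is no reading.
- vision.camera_info(name): a dict with "K" (3x3 intrinsics, pixels), "distortion" ([k1, k2, p1, p2, k3] as OpenCV has them; the pictures are not rectified), "origin" and "attitude" of the camera in the world. Camera axes: x right, y down, z forward; pixel columns grow to the right and rows downward; lengths in mm; the calibration is good to about 2 mm. A picture is of the moment at which its call begins. camera_info takes no time and is no camera call.
- order.sign_off(): hands the job in, once; it reports no verdict.
The state is a dict: "clock": time; "qpos": joint angles; "qvel": joint speeds; "joint_efforts": joint torques, N m; "eef_pos": TCP position; "tcp_rot": TCP orientation; "contact_force": force on the tool from outside, world axes, zero at the start; "wrist_torque": the same for the moment, N m; "opening": opening from 0.0 (shut) to 1.0 (fully open).
Only numpy, scipy, OpenCV 4.12 (cv2) and the standard library are available. Lean on these libraries where they do the work, as an engineer would, in place of code of your own. Each camera call takes 0.05 s, during which the arm holds its last target.

## Working session

There is one attempt and no reset: what is moved stays moved. The work goes in short steps, Python scripts to look and compute and a tool call to move; the robot and the scene stay as the last step left them, time stands still between calls to the robot, and variables do not carry over. Pictures are saved under pics/ and viewed, and the job is handed in when it is done.

Besides the shell and the picture viewer there is one more tool, called after "Emit:" in YAML: its name, and indented under it one key for each argument. step_arm: Moves the arm, as the interface text tells. Its arguments: {"type":"object","properties":{"rows":{"type":"array"},"force":{"type":"number"}},"required":["rows"]}

```bash
mkdir -p pics
cat > h.py <<'E'
import numpy as np, cv2
from rig import r, vision, order
E
python3 - <<'E'
from h import *
print(r.sense()); print(r.grip_point_offset)
for n in("side","top"):
    p,d=vision.grab_frame(n); np.savez(f"{n}0.npz",p=p,d=d)
    cv2.imwrite(f"pics/{n}0.png",cv2.resize(p[:,:,::-1],None,fx=1.5,fy=1.5)); print(n,vision.camera_info(n), (d==0).mean())
E
```

```text
{'clock': 0.0, 'qpos': array([ 1.24259158e+00,  3.53672856e-01,  1.63412305e+00, -1.54578733e-05,
        1.15522564e+00, -2.42901413e-03]), 'qvel': array([-0.00215888,  0.00014274, -0.00082267, -0.00062857, -0.00141143,
        0.00180863]), 'joint_efforts': array([ 1.96560732e-04, -6.05256701e+01, -3.42079389e+01,  6.06044205e-05,
        8.94427387e-03, -4.36610918e-06]), 'eef_pos': array([199.89444701, 591.66503231, 230.55100491]), 'tcp_rot': array([-3.13413092,  1.56936737, -1.88910407]), 'contact_force': array([-0.87994315,  0.35639046, -0.23178666]), 'wrist_torque': array([-0.00304652,  0.00094259,  0.06769178]), 'opening': 0.9952975769117374}
-18.700000000000003
side {'K': array([[407.73231161,   0.        , 267.49888451],
       [  0.        , 407.73231161, 187.57606173],
       [  0.        ,   0.        ,   1.        ]]), 'distortion': array([-0.05559174,  0.        ,  0.        ,  0.        ,  0.        ]), 'origin': array([788.03759119, 407.34393802, 933.16029576]), 'attitude': array([-2.59783891, -0.00817565,  2.66367006])} 0.004094441731770833
top {'K': array([[347.9440087 ,   0.        , 250.84700108],
       [  0.        , 347.9440087 , 195.46081229],
       [  0.        ,   0.        ,   1.        ]]), 'distortion': array([-0.00375417,  0.        ,  0.        ,  0.        ,  0.        ]), 'origin': array([ 337.46579488,  -33.79923646, 1029.33086606]), 'attitude': array([-2.92204539, -0.00530078, -1.65574422])} 0.003997802734375
```

View pics/side0.png

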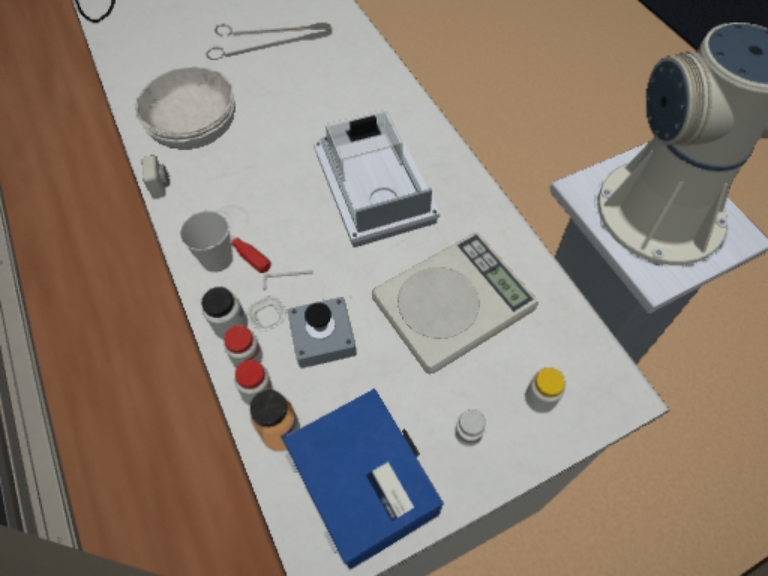

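View pics/top0.png

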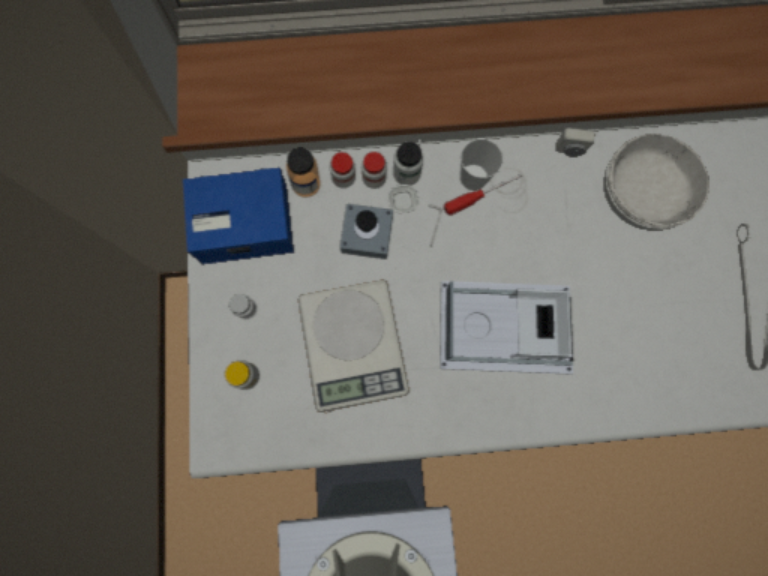

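Both views are clear. In the top picture the small white-capped jar is at about (241,305), the yellow bigger jar at (238,374), the plunger at (366,221), and the shaker seat at (478,325). The guard fin is at (545,321), and the end wall is on the left, so shaker +y ≈ world +y. Next I'll measure.

```bash
cat >> h.py <<'E'
from scipy.spatial.transform import Rotation as Ro
def cam(n):
    c=vision.camera_info(n); return c['K'],c['distortion'],c['origin'],Ro.from_euler('xyz',c['attitude']).as_matrix()
def ray(n,uv):
    K,D,o,R=cam(n); p=cv2.undistortPoints(np.array(uv,float).reshape(-1,1,2),K,D).reshape(-1,2)
    return o,np.c_[p,np.ones(len(p))]@R.T
def plane(n,uv,z):
    o,d=ray(n,uv); return o+d*((z-o[2])/d[:,2])[:,None]
def dep(n,uv,d):
    o,v=ray(n,uv); return np.array([o+vi*d[int(round(y)),int(round(x))] for (x,y),vi in zip(uv,v)])
def proj(n,P):
    K,D,o,R=cam(n); P=np.array(P,float).reshape(-1,3)
    return cv2.projectPoints((P-o)@R,np.zeros(3),np.zeros(3),K,D)[0].reshape(-1,2)
def cloud(n,d):
    H,W=d.shape; uu,vv=np.meshgrid(np.arange(W),np.arange(H)); o,v=ray(n,np.c_[uu.ravel(),vv.ravel()])
    return (o+v*d.reshape(-1,1)).reshape(H,W,3)
E
python3 - <<'E'
from h import *
C={}
for n in("top","side"):
    f=np.load(n+"0.npz"); p,d=f['p'],f['d']; X=cloud(n,d); g=cv2.cvtColor(p,cv2.COLOR_RGB2HSV)
    ok=d>0
    def reg(x0,x1,y0,y1,z0,z1): return ok&(X[...,0]>x0)&(X[...,0]<x1)&(X[...,1]>y0)&(X[...,1]<y1)&(X[...,2]>z0)&(X[...,2]<z1)
    tab=ok&(abs(X[...,2])<15); print(n,'table z med',np.median(X[...,2][tab]))
    pts={'small':(241,305),'big':(238,374),'plunger':(366,221),'fin':(545,321),'seat':(478,325)} if n=='top' else {'small':(471,424),'big':(549,383),'plunger':(319,315),'fin':(363,127),'seat':(383,194)}
    for k,(u,v) in pts.items():
        print(k,dep(n,[(u/1.5,v/1.5)],d).round(1))
E
python3 - <<'E'
from h import *
import cv2
f=np.load("top0.npz")['p'][:,:,::-1]
cv2.imwrite("pics/topA.png",cv2.resize(f[180:255,285:390],None,fx=7,fy=7,interpolation=cv2.INTER_CUBIC))
cv2.imwrite("pics/topB.png",cv2.resize(f[125:265,120:270],None,fx=4,fy=4,interpolation=cv2.INTER_CUBIC))
f=np.load("side0.npz")['p'][:,:,::-1]
cv2.imwrite("pics/sideA.png",cv2.resize(f[65:165,205:300],None,fx=6,fy=6,interpolation=cv2.INTER_CUBIC))
E
```

```text
top table z med 1.3392776299423303
small [[551.4 199.9  58.8]]
big [[420.8 204.7  76.5]]
plunger [[686.7 -49.   92.9]]
fin [[ 462.8 -345.7  128.9]]
seat [[ 479.6 -248.8   31.3]]
side table z med 0.44692816622250575
small [[559.4 205.1  56.6]]
big [[427.6 208.8  74.3]]
plunger [[689.9 -45.6  91. ]]
fin [[ 467.7 -349.1  124.2]]
seat [[ 473.8 -258.1   34.2]]
```

View pics/topA.png

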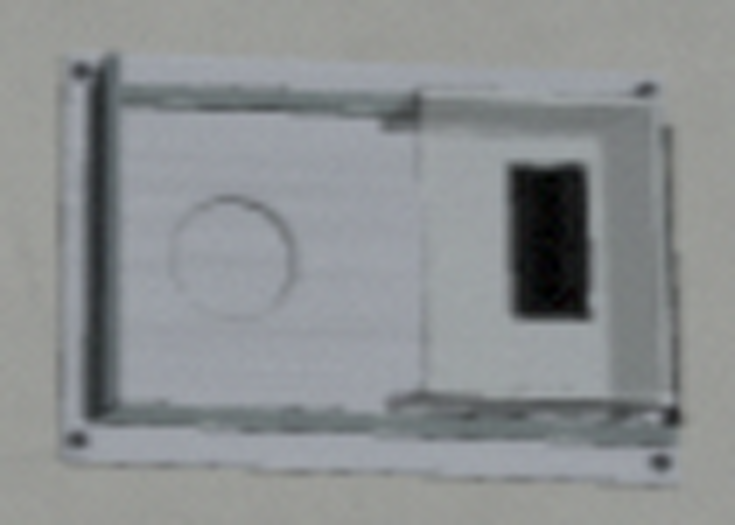

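View pics/topB.png

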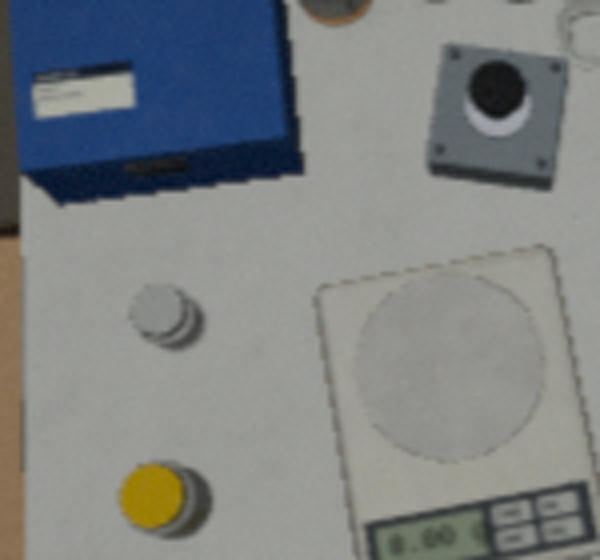

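View pics/sideA.png

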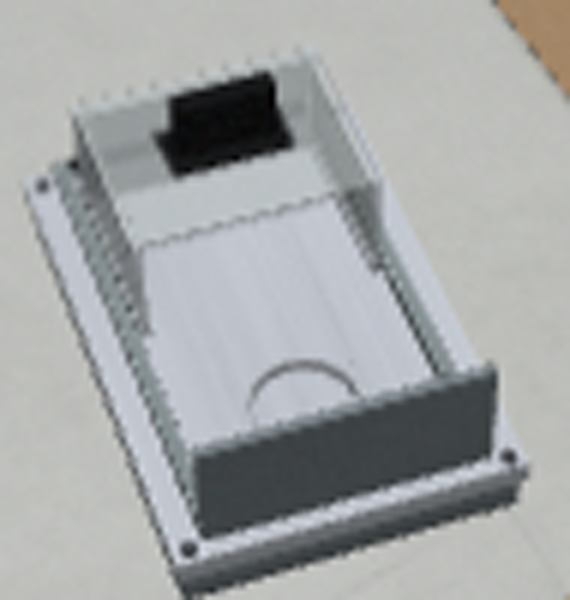

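```bash
cat > m.py <<'E'
from h import *
for n in("top","side"):
    f=np.load(n+"0.npz"); p,d=f['p'],f['d']; X=cloud(n,d); hsv=cv2.cvtColor(p,cv2.COLOR_RGB2HSV)
    g=cv2.cvtColor(p,cv2.COLOR_RGB2GRAY)
    print('==',n)
    for k,c,z,r0,zm in (('small',(555,202),60,22,52),('big',(424,206),76,26,68),('plunger',(688,-47),90,21,83)):
        m=((np.hypot(X[...,0]-c[0],X[...,1]-c[1])<45)&(X[...,2]>zm)&(d>0)).astype(np.uint8)
        if k=='plunger': m=((np.hypot(X[...,0]-c[0],X[...,1]-c[1])<40)&(g<50)).astype(np.uint8)
        uv=np.argwhere(m)[:,::-1]
        cs=max(cv2.findContours(m,cv2.RETR_EXTERNAL,cv2.CHAIN_APPROX_NONE)[0],key=cv2.contourArea)
        P=plane(n,cs.reshape(-1,2),z)
        (cc,rr)=cv2.minEnclosingCircle(P[:,:2].astype(np.float32))
        print(k,'npx',len(uv),'meanXYZ',X[m>0].mean(0).round(1),'plane centroid',plane(n,uv,z).mean(0).round(1),'encl',np.round(cc,1),round(rr,1),'exp',r0)
    # screws / fin dark
    m=((g<70)&(X[...,0]>380)&(X[...,0]<570)&(X[...,1]>-450)&(X[...,1]<-180)).astype(np.uint8)
    N,l,st,ce=cv2.connectedComponentsWithStats(m)
    for i in range(1,N):
        if st[i,4]>=3: print('dark',st[i],ce[i].round(1),'z40',plane(n,[ce[i]],40).round(1),'meanX',X[l==i].mean(0).round(1))
# seat rim, top view
P=plane('top',[(285+x/7,180+y/7) for x,y in((168,258),(296,258),(232,197),(232,320))],40);print(P.round(1),P.mean(0))
P=plane('side',[(205+x/6,65+y/6) for x,y in((248,400),(358,395),(303,360))],40);print(P.round(1))
E
python3 m.py
```

```text
== top
small npx 145 meanXYZ [555.  203.9  60.5] plane centroid [555.1 204.1  60. ] encl [554.8 204.2] 19.9 exp 22
big npx 215 meanXYZ [423.  207.9  77. ] plane centroid [423.1 208.1  76. ] encl [422.3 208.3] 22.7 exp 26
plunger npx 139 meanXYZ [689.  -48.8  91.2] plane centroid [689.5 -48.8  90. ] encl [689.7 -48. ] 20.1 exp 21
dark [298 190   2  32  59] [298.5 205.4] z40 [[ 515.9 -192.8   40. ]] meanX [ 507.3 -185.1   88.4]
dark [358 204  11  21 223] [363.1 213.8] z40 [[ 475.8 -376.    40. ]] meanX [ 464.1 -346.9  123.7]
dark [380 238   2   3   5] [380.6 239.2] z40 [[ 399.3 -414.3   40. ]] meanX [ 398.7 -410.4   50.1]
== side
small npx 237 meanXYZ [557.2 203.7  58.7] plane centroid [557.6 204.   60. ] encl [557.2 204.2] 19.6 exp 22
big npx 285 meanXYZ [426.1 207.4  75.6] plane centroid [426.2 207.5  76. ] encl [424.9 208.8] 23.6 exp 26
plunger npx 223 meanXYZ [691.7 -48.5  88.8] plane centroid [691.9 -47.9  90. ] encl [692.3 -47.6] 21.9 exp 21
dark [231  77  23  17 247] [241.8  85.3] z40 [[ 436.  -425.5   40. ]] meanX [ 468.  -349.8  121.1]
dark [238 131  44  24 522] [258.2 142.2] z40 [[ 488.9 -209.8   40. ]] meanX [ 499.5 -187.6   72. ]
dark [236 154  29  11  54] [249.9 159.1] z40 [[ 534.1 -169.2   40. ]] meanX [ 527.1 -184.9   15.6]
[[ 480.2 -219.1   40. ]
 [ 475.7 -271.6   40. ]
 [ 503.2 -248.6   40. ]
 [ 452.5 -242.1   40. ]] [ 477.90657164 -245.35795758   40.        ]
[[ 501.9 -257.7   40. ]
 [ 454.9 -237.1   40. ]
 [ 468.4 -267.6   40. ]]
```

Run:
```python
from h import *
T=lambda x,y:(285+x/7-0.43,180+y/7-0.43)
S=lambda x,y:(205+x/6-0.42,65+y/6-0.42)
sc=plane('top',[T(80,70),T(648,90),T(78,440),T(660,462)],40); print('screws',sc.round(1),sc.mean(0).round(1))
ang=lambda a:np.degrees(np.arctan2(a[0],-a[1]))
print(ang(sc[1]-sc[0]),ang(sc[3]-sc[2]),ang(sc[2]-sc[0])-0, ang(sc[3]-sc[1]))
ss=plane('side',[S(188,549),S(508,456),S(42,186)],40); print('side screws',ss.round(1))
d=lambda n,m,P:print(n,plane(m,P,z).round(1))
z=138;d('fin top','top',[T(512,165),T(585,165),T(515,318),T(590,318)])
d('fin top side','side',[S(172,100),S(272,72)])
z=103;d('wall top','top',[T(108,58),T(92,415)]); d('wall top side','side',[S(195,452),S(497,370)])
z=104;d('hood front edge top','top',[T(420,95),T(424,395)]);d('hood front side','side',[S(145,243),S(382,183)])
z=40;d('seat','top',[T(232,258)])
```

```text
screws [[ 563.5 -190.9   40. ]
 [ 535.1 -426.8   40. ]
 [ 410.7 -172.7   40. ]
 [ 381.9 -406.4   40. ]] [ 472.8 -299.2   40. ]
-6.866350732000362 -7.0093053542287045 -96.7850824946941 -97.58941298031576
side screws [[ 563.3 -195.1   40. ]
 [ 410.2 -175.8   40. ]
 [ 534.2 -428.3   40. ]]
fin top [[ 491.3 -332.3  138. ]
 [ 489.  -359.6  138. ]
 [ 434.2 -324.7  138. ]
 [ 431.9 -352.4  138. ]]
fin top side [[ 488.8 -358.6  138. ]
 [ 440.6 -354.1  138. ]]
wall top [[ 553.  -192.4  103. ]
 [ 414.9 -170.3  103. ]]
wall top side [[ 554.9 -197.3  103. ]
 [ 418.2 -178.3  103. ]]
hood front edge top [[ 527.8 -312.1  104. ]
 [ 411.7 -296.8  104. ]]
hood front side [[ 524.8 -314.8  104. ]
 [ 412.2 -298.9  104. ]]
seat [[ 479.3 -244.3   40. ]]
```

Run:
```python
from h import *
s=r.sense(); R=Ro.from_euler('xyz',s['tcp_rot']).as_matrix(); print(R.round(3))
a=np.array([np.cos(np.radians(7)),-np.sin(np.radians(7))])
z=R[:2,2]; th=np.arctan2(z[1],z[0]); 
for t in (-np.radians(7),np.pi-np.radians(7)): print('turn to jaw along shaker x', (t-th+np.pi)%(2*np.pi)-np.pi)
```

```text
[[-0.    -0.947  0.32 ]
 [-0.001  0.32   0.947]
 [-1.     0.    -0.001]]
turn to jaw along shaker x -1.3671826403117766
turn to jaw along shaker x 1.7744100132780165
```

Emit:
step_arm:
  rows:
    - [40,-44,-5,0,0,-0.16,60]
    - [80,-88,-10,0,0,-0.32,60]
    - [120,-132,-20,0,0,-0.48,60]
    - [160,-176,-30,0,0,-0.64,60]
    - [200,-220,-40,0,0,-0.8,60]
    - [240,-264,-50,0,0,-0.96,60]
    - [280,-308,-60,0,0,-1.12,60]
    - [320,-352,-70,0,0,-1.28,60]
  force: 40

```text
clock: 1.1
eef_pos: [520.9, 238.0, 160.1]
tcp_rot: [-3.135, 1.569, 3.107]
contact_force: [0.9, 1.9, 0.6]
opening: 0.701
```

Emit:
step_arm:
  rows:
    - [12,-12,-10,0,0,-0.04,62]
    - [25,-24,-25,0,0,-0.087,62]
    - [35,-34,-40,0,0,-0.087,62]
    - [35,-34,-60,0,0,-0.087,62]
    - [35,-34,-80,0,0,-0.087,62]
    - [35,-34,-100,0,0,-0.087,62]
    - [35,-34,-120,0,0,-0.087,62]
    - [35,-34,-138,0,0,-0.087,62]

```text
clock: 2.1
eef_pos: [555.5, 204.4, 20.8]
tcp_rot: [-3.036, 1.569, 3.121]
contact_force: [-0.0, -0.1, -0.0]
opening: 0.726
```

Run:
```python
from h import *
s=r.sense(); print(s['eef_pos'],s['contact_force'],s['opening'])
p,d=vision.grab_frame('side'); cv2.imwrite('pics/s1.png',cv2.resize(p[220:340,240:420,::-1],None,fx=4,fy=4,interpolation=cv2.INTER_CUBIC))
```

```text
[555.4866758  204.4122596   20.75359522] [-0.04669716 -0.06118468 -0.04309201] 0.7262847229409801
```

View pics/s1.png

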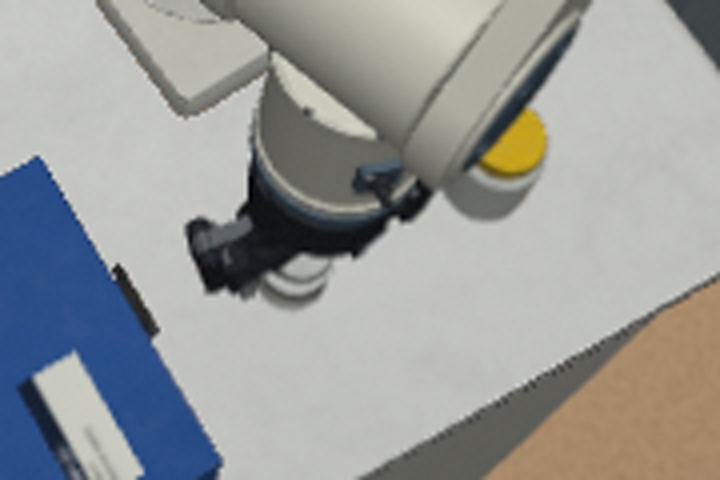

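The picture shows the white jar at about (300,280), between the open fingers. Closing.

Emit:
step_arm:
  rows:
    - [0,0,0,0,0,0,35]
    - [0,0,0,0,0,0,35]
    - [0,0,0,0,0,0,35]
    - [0,0,0,0,0,0,35]
    - [0,0,0,0,0,0,35]
    - [0,0,0,0,0,0,35]
    - [0,0,0,0,0,0,35]
    - [0,0,0,0,0,0,35]
  force: 40

```text
clock: 3.15
eef_pos: [554.3, 203.9, 18.8]
tcp_rot: [-2.816, 1.566, -2.942]
contact_force: [0.2, -0.1, -2.0]
opening: 0.496
```

Run:
```python
from h import *
s=r.sense(); R=Ro.from_euler('xyz',s['tcp_rot']).as_matrix(); print(s['eef_pos'],s['contact_force'],s['opening']*85.4, R.round(3), np.arctan2(R[1,2],R[0,2]))
```

```text
[554.29936698 203.85829827  18.77073966] [ 0.1907986  -0.14204418 -2.00184196] 42.38534024521731 [[-0.004  0.126  0.992]
 [-0.001  0.992 -0.126]
 [-1.    -0.001 -0.004]] -0.12632983599206252
```

Emit:
step_arm:
  rows:
    - [0,0,30,0,0,0,35]
    - [0,0,75,0,0,0,35]
    - [0,0,120,0,0,0,35]
    - [-5,-40,150,0,0,0,35]
    - [-15,-90,150,0,0,0,35]
    - [-25,-140,150,0,0,0,35]
    - [-33,-190,150,0,0,0,35]
    - [-40,-240,150,0,0,0,35]

```text
clock: 4.15
eef_pos: [513.8, -37.6, 169.0]
tcp_rot: [-2.79, 1.567, -2.916]
contact_force: [-0.1, -0.3, -1.7]
opening: 0.493
```

Run:
```python
from h import *
s=r.sense(); print(s['eef_pos'],s['contact_force'],s['opening']*85.4)
p,d=vision.grab_frame('side'); cv2.imwrite('pics/s2.png',cv2.resize(p[:,:,::-1],None,fx=1.5,fy=1.5,interpolation=cv2.INTER_CUBIC))
```

```text
[513.78405935 -37.6112392  168.96030843] [-0.07863329 -0.30981259 -1.70587769] 42.09693609557098
```

View pics/s2.png

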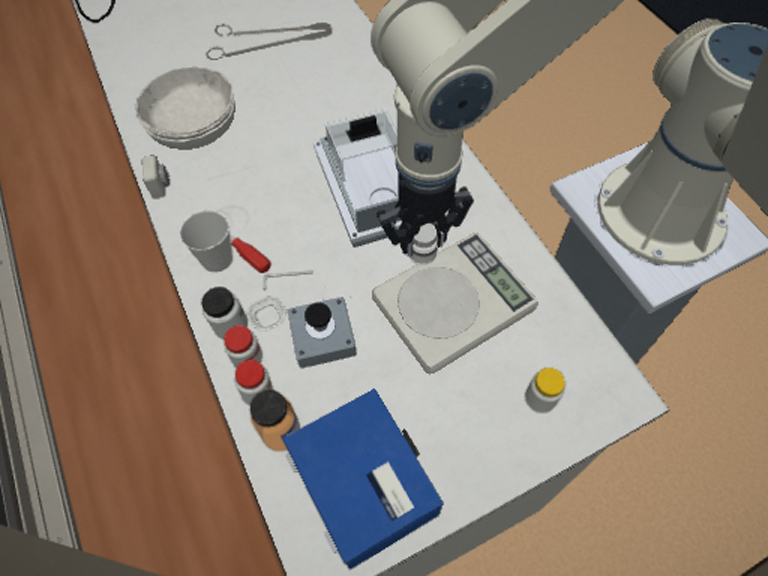

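Emit:
step_arm:
  rows:
    - [-6,-35,0,0,0,0,35]
    - [-14,-80,0,0,0,0,35]
    - [-22,-130,0,0,0,0,35]
    - [-30,-175,0,0,0,0,35]
    - [-35,-203,-10,0,0,0,35]
    - [-35,-208,-40,0,0,0,35]
    - [-35,-208,-75,0,0,0,35]
    - [-35,-208,-95,0,0,0,35]

```text
clock: 5.2
eef_pos: [476.9, -250.0, 72.2]
tcp_rot: [-2.621, 1.564, -2.748]
contact_force: [0.5, 0.1, -0.7]
opening: 0.492
```

Run:
```python
from h import *
s=r.sense(); R=Ro.from_euler('xyz',s['tcp_rot']).as_matrix();print(s['eef_pos'],s['contact_force'],s['opening']*85.4,R[:,0],np.arctan2(R[1,2],R[0,2]))
p,d=vision.grab_frame('side'); cv2.imwrite('pics/s3.png',cv2.resize(p[50:170,195:325,::-1],None,fx=5,fy=5,interpolation=cv2.INTER_CUBIC))
p,d=vision.grab_frame('top'); cv2.imwrite('pics/t3.png',cv2.resize(p[150:270,260:400,::-1],None,fx=5,fy=5,interpolation=cv2.INTER_CUBIC))
```

```text
[ 476.90685451 -250.00026869   72.24878042] [ 0.51378337  0.14633397 -0.67061858] 42.04948622134065 [-0.00666515 -0.00276498 -0.99997396] -0.12710353330850613
```

View pics/s3.png

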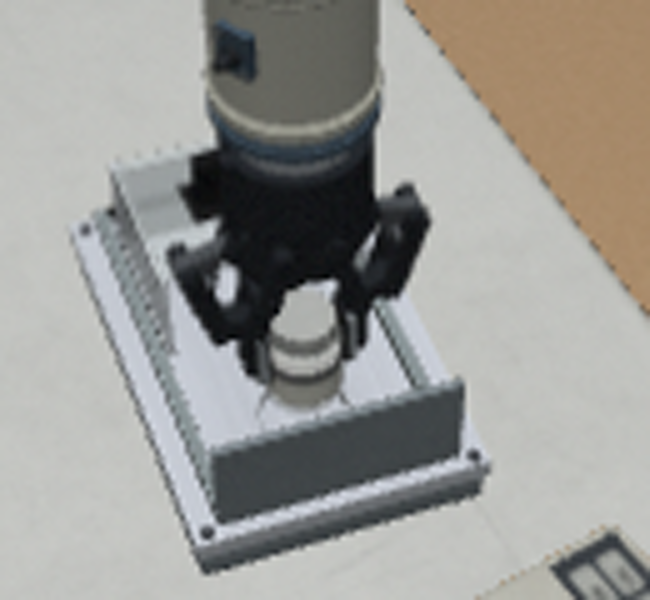

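View pics/t3.png

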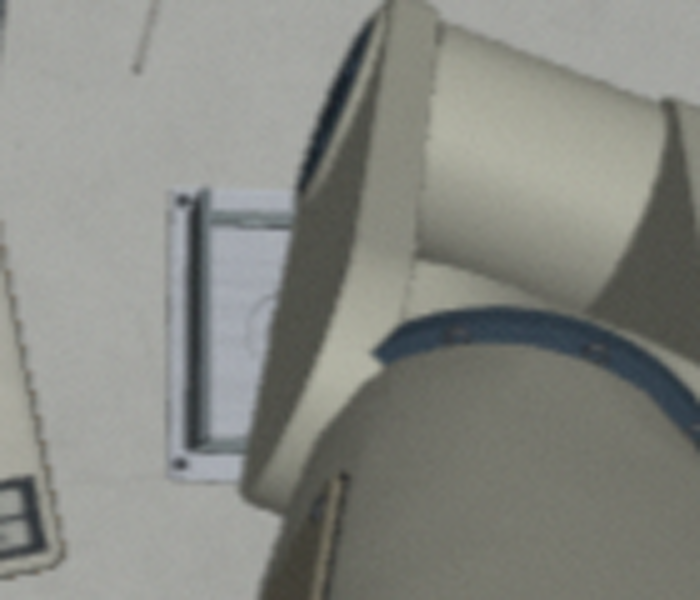

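Run:
```python
from h import *
s=r.sense(); print(s['clock'],s['eef_pos'],s['contact_force'])
```

```text
5.3 [ 476.23828602 -249.479526     71.8059018 ] [-0.91695691 -0.48856785 -1.00957209]
```

Emit:
step_arm:
  rows:
    - [1,2,0,0,0,0,35]
    - [3,3.5,-2,0,0,0,35]
    - [3,3.5,-5,0,0,0,35]
    - [3,3.5,-8,0,0,0,35]
    - [3,3.5,-10,0,0,0,35]
    - [3,3.5,-10,0,0,0,35]
    - [3,3.5,-10,0,0,0,35]
    - [3,3.5,-10,0,0,0,35]

```text
clock: 6.3
eef_pos: [479.3, -246.0, 61.9]
tcp_rot: [-2.811, 1.562, -2.938]
contact_force: [-0.4, 0.5, -1.1]
opening: 0.491
```

Run:
```python
from h import *
s=r.sense(); print(s['eef_pos'],s['contact_force'],s['opening']*85.4)
p,d=vision.grab_frame('side'); cv2.imwrite('pics/s4.png',cv2.resize(p[90:160,225:300,::-1],None,fx=8,fy=8,interpolation=cv2.INTER_CUBIC))
for z,c in((40,(477,-245)),):
    print(((proj('side',[[479.2+25*np.cos(t),-246+25*np.sin(t),40] for t in np.arange(0,6.2,np.pi/4)])-[225,90])*8).round(0).tolist())
    print(((proj('side',[[479.2+22*np.cos(t),-246+22*np.sin(t),43] for t in np.arange(0,6.2,np.pi/4)])-[225,90])*8).round(0).tolist())
```

```text
[ 479.28098754 -246.03118945   61.88835021] [-0.37961189  0.47740217 -1.09275167] 41.93402165584094
[[179.0, 359.0], [221.0, 388.0], [276.0, 384.0], [312.0, 351.0], [308.0, 308.0], [266.0, 281.0], [212.0, 284.0], [176.0, 316.0]]
[[187.0, 351.0], [223.0, 376.0], [272.0, 373.0], [304.0, 343.0], [300.0, 306.0], [264.0, 282.0], [216.0, 285.0], [184.0, 313.0]]
```

View pics/s4.png

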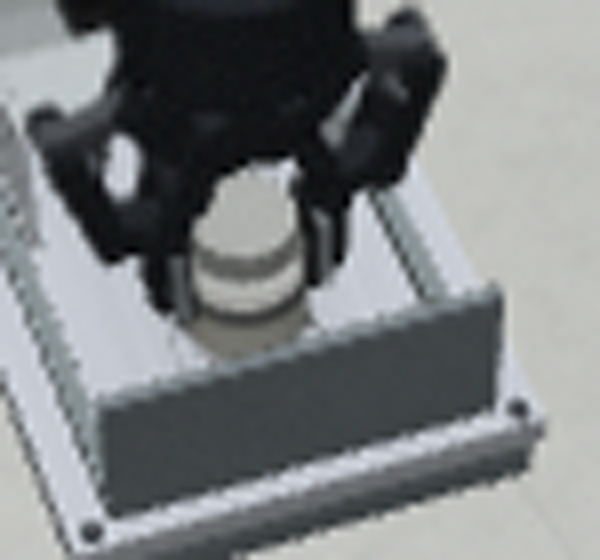

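The jar hangs upright above the recess, with its body at columns 188–308 against 187–304 predicted. I'll lower it gently.

Emit:
step_arm:
  rows:
    - [0,0,-1,0,0,0,35]
    - [0,0,-2,0,0,0,35]
    - [0,0,-3,0,0,0,35]
    - [0,0,-4,0,0,0,35]
    - [0,0,-5,0,0,0,35]
    - [0,0,-6,0,0,0,35]
    - [0,0,-7,0,0,0,35]
    - [0,0,-7,0,0,0,35]

```text
clock: 7.35
eef_pos: [479.2, -246.0, 54.8]
tcp_rot: [-2.825, 1.562, -2.952]
contact_force: [0.6, -0.0, -2.4]
opening: 0.492
```

Emit:
step_arm:
  rows:
    - [0,0,-1,0,0,0,35]
    - [0,0,-2,0,0,0,35]
    - [0,0,-3,0,0,0,35]
    - [0,0,-3.5,0,0,0,35]
    - [0,0,-3.5,0,0,0,35]
    - [0,0,-3.5,0,0,0,35]
    - [0,0,-3.5,0,0,0,35]
    - [0,0,-3.5,0,0,0,35]

```text
clock: 8.35
eef_pos: [479.2, -246.0, 51.3]
tcp_rot: [-2.818, 1.562, -2.945]
contact_force: [-0.2, -0.2, -2.1]
opening: 0.495
```

Emit:
step_arm:
  rows:
    - [0,0,-0.5,0,0,0,35]
    - [0,0,-1,0,0,0,35]
    - [0,0,-1.5,0,0,0,35]
    - [0,0,-2,0,0,0,35]
    - [0,0,-2,0,0,0,35]
    - [0,0,-2,0,0,0,35]
    - [0,0,-2,0,0,0,35]
    - [0,0,-2,0,0,0,35]

```text
clock: 9.35
eef_pos: [479.3, -246.2, 50.4]
tcp_rot: [-2.781, 1.562, -2.908]
contact_force: [-4.0, 1.8, 15.0]
opening: 0.491
```

Contact with the floor came at TCP z 50.4, against 50.8 expected. I'll ease up and release.

Emit:
step_arm:
  rows:
    - [0,0,0.6,0,0,0,35]
    - [0,0,0.6,0,0,0,45]
    - [0,0,0.6,0,0,0,55]
    - [0,0,0.6,0,0,0,62]
    - [0,0,0.6,0,0,0,62]
    - [0,0,0.6,0,0,0,62]
    - [0,0,3,0,0,0,62]
    - [0,0,10,0,0,0,62]

```text
clock: 10.35
eef_pos: [479.1, -246.1, 60.5]
tcp_rot: [-2.822, 1.562, -2.949]
contact_force: [0.1, -0.3, 0.9]
opening: 0.726
```

Emit:
step_arm:
  rows:
    - [0,0,15,0,0,0,62]
    - [0,0,35,0,0,0,62]
    - [0,0,60,0,0,0,62]
    - [0,0,90,0,0,0,62]
    - [0,-20,120,0,0,0,40]
    - [-5,-60,130,0,0,0,10]
    - [-10,-100,130,0,0,0,0]
    - [-15,-140,130,0,0,0,0]

```text
clock: 11.35
eef_pos: [464.0, -387.4, 192.2]
tcp_rot: [-2.671, 1.563, -2.797]
contact_force: [0.9, -0.3, -0.2]
opening: 0.002
```

Run:
```python
from h import *
s=r.sense(); print(s['eef_pos'],s['contact_force'],s['opening']*85.4)
p,d=vision.grab_frame('side'); np.savez('side5.npz',p=p,d=d); cv2.imwrite('pics/s5.png',cv2.resize(p[20:170,185:325,::-1],None,fx=4,fy=4,interpolation=cv2.INTER_CUBIC))
X=cloud('side',d); m=(np.hypot(X[...,0]-479,X[...,1]+246)<35)&(X[...,2]>85)&(X[...,2]<100)
print(m.sum(),X[m].mean(0))
```

```text
[ 464.01731149 -387.42069094  192.20674551] [ 0.92216923 -0.27155621 -0.20181248] 0.2063675032903216
141 [ 480.06281329 -245.50972284   91.42201312]
```

View pics/s5.png

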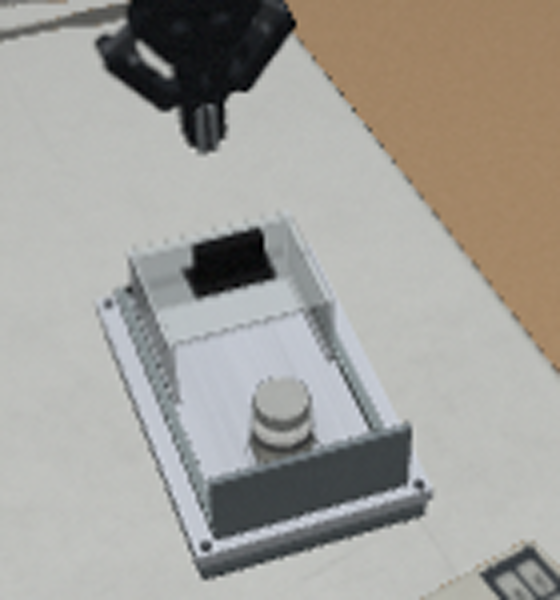

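The jar stands in the seat with its cap top at z 91.4 (92 expected) and centre at (480,-245.5). Now I'll lower the closed fingers behind the fin.

Emit:
step_arm:
  rows:
    - [0,0,-12,0,0,0,0]
    - [0,0,-30,0,0,0,0]
    - [0,0,-50,0,0,0,0]
    - [0,0,-65,0,0,0,0]
    - [0,0,-75,0,0,0,0]
    - [0,0,-77,0,0,0,0]
    - [0,0,-77,0,0,0,0]
    - [0,0,-77,0,0,0,0]

```text
clock: 12.4
eef_pos: [464.0, -392.1, 115.9]
tcp_rot: [-2.231, 1.562, -2.359]
contact_force: [-0.2, -0.6, 0.4]
opening: -0.0
```

Run:
```python
from h import *
s=r.sense(); print(s['eef_pos'],s['contact_force'],s['opening']*85.4)
p,d=vision.grab_frame('side'); cv2.imwrite('pics/s6.png',cv2.resize(p[20:170,185:325,::-1],None,fx=4,fy=4,interpolation=cv2.INTER_CUBIC))
```

```text
[ 463.97498326 -392.11922126  115.88852553] [-0.23078419 -0.62497894  0.44219765] -0.030174422155089992
```

View pics/s6.png

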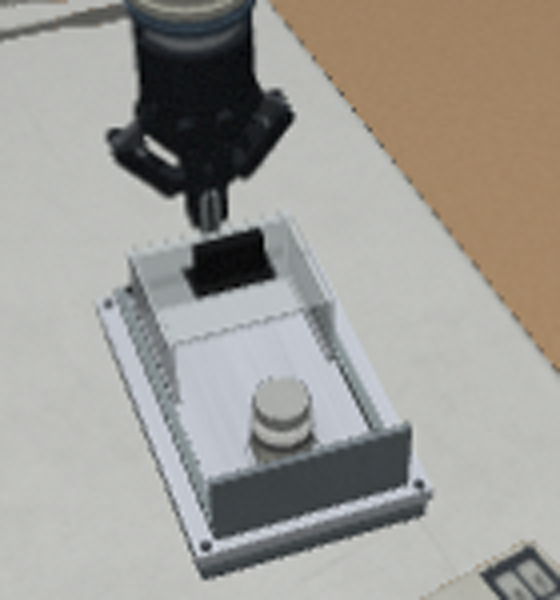

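Emit:
step_arm:
  rows:
    - [-1,10,0,0,0,0,0]
    - [0,20,0,0,0,0,0]
    - [1,29,0,0,0,0,0]
    - [2,37,0,0,0,0,0]
    - [3.2,47,0,0,0,0,0]
    - [4.5,57,0,0,0,0,0]
    - [5.7,67,0,0,0,0,0]
    - [7,77,0,0,0,0,0]

```text
clock: 13.45
eef_pos: [471.0, -314.4, 115.9]
tcp_rot: [-2.229, 1.562, -2.356]
contact_force: [-2.2, -2.0, 2.1]
opening: 0.003
```

Run:
```python
from h import *
s=r.sense(); print(s['eef_pos'],s['contact_force'],s['opening']*85.4)
p,d=vision.grab_frame('side'); cv2.imwrite('pics/s7.png',cv2.resize(p[20:170,185:325,::-1],None,fx=4,fy=4,interpolation=cv2.INTER_CUBIC))
```

```text
[ 471.02967158 -314.44686327  115.88993384] [-2.17120574 -2.00596392  2.11113817] 0.23432909910757338
```

View pics/s7.png

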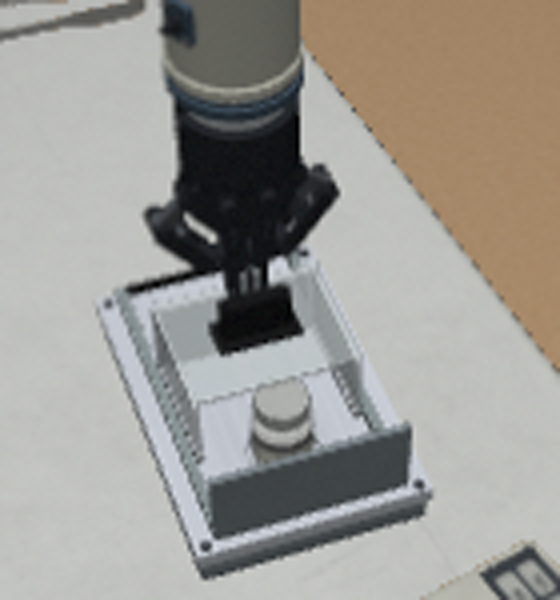

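The guard is sliding with the fin: its front edge is now near (275,390), level with the jar. Continuing.

Emit:
step_arm:
  rows:
    - [0.7,6,0,0,0,0,0]
    - [1.5,13,0,0,0,0,0]
    - [2.4,20,0,0,0,0,0]
    - [3.2,27,0,0,0,0,0]
    - [4,33,0,0,0,0,0]
    - [4.7,39,0,0,0,0,0]
    - [5.4,44,0,0,0,0,0]
    - [6,49,0,0,0,0,0]

```text
clock: 14.5
eef_pos: [477.2, -264.0, 115.8]
tcp_rot: [-2.299, 1.562, -2.426]
contact_force: [1.7, -3.0, -0.9]
opening: -0.001
```

Run:
```python
from h import *
s=r.sense(); print(s['eef_pos'],s['contact_force'],s['opening']*85.4)
p,d=vision.grab_frame('side'); cv2.imwrite('pics/s8.png',cv2.resize(p[20:170,185:325,::-1],None,fx=4,fy=4,interpolation=cv2.INTER_CUBIC))
```

```text
[ 477.17363346 -264.02554558  115.80246047] [ 1.73646474 -2.96744946 -0.87477369] -0.07818969931428087
```

View pics/s8.png

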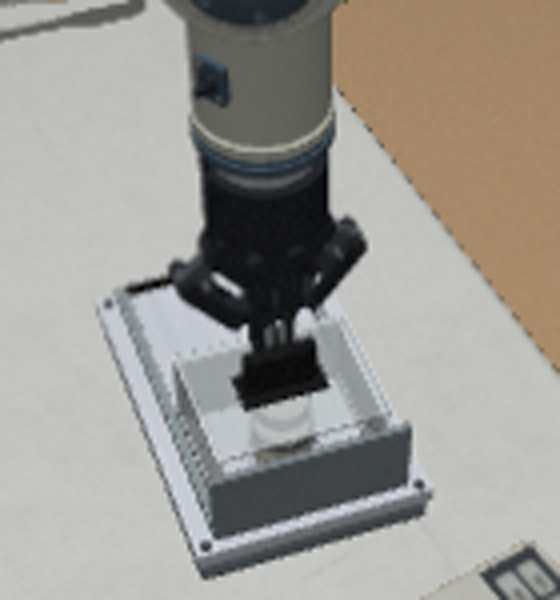

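A gap of about 10 mm to the end wall remains. I'll creep on.

Emit:
step_arm:
  rows:
    - [0.2,1.5,0,0,0,0,0]
    - [0.4,3,0,0,0,0,0]
    - [0.5,4.5,0,0,0,0,0]
    - [0.7,6,0,0,0,0,0]
    - [0.9,7.5,0,0,0,0,0]
    - [1.0,8.5,0,0,0,0,0]
    - [1.1,9,0,0,0,0,0]
    - [1.1,9,0,0,0,0,0]

```text
clock: 15.55
eef_pos: [478.1, -254.8, 115.7]
tcp_rot: [-2.321, 1.562, -2.448]
contact_force: [0.5, -4.4, -1.1]
opening: -0.001
```

Emit:
step_arm:
  rows:
    - [0.1,0.7,0,0,0,0,0]
    - [0.2,1.4,0,0,0,0,0]
    - [0.2,2,0,0,0,0,0]
    - [0.3,2.5,0,0,0,0,0]
    - [0.3,3,0,0,0,0,0]
    - [0.3,3,0,0,0,0,0]
    - [0.3,3,0,0,0,0,0]
    - [0.3,3,0,0,0,0,0]

```text
clock: 16.55
eef_pos: [478.1, -254.7, 115.8]
tcp_rot: [-2.036, 1.558, -2.162]
contact_force: [-4.3, -19.2, -5.4]
opening: -0.004
```

Run:
```python
from h import *
s=r.sense(); print(s['eef_pos'],s['contact_force'],s['opening']*85.4)
p,d=vision.grab_frame('side'); cv2.imwrite('pics/s9.png',cv2.resize(p[80:160,215:305,::-1],None,fx=7,fy=7,interpolation=cv2.INTER_CUBIC))
```

```text
[ 478.14740428 -254.65236713  115.78314419] [ -4.30997581 -19.2193473   -5.44988708] -0.3469059491475568
```

View pics/s9.png

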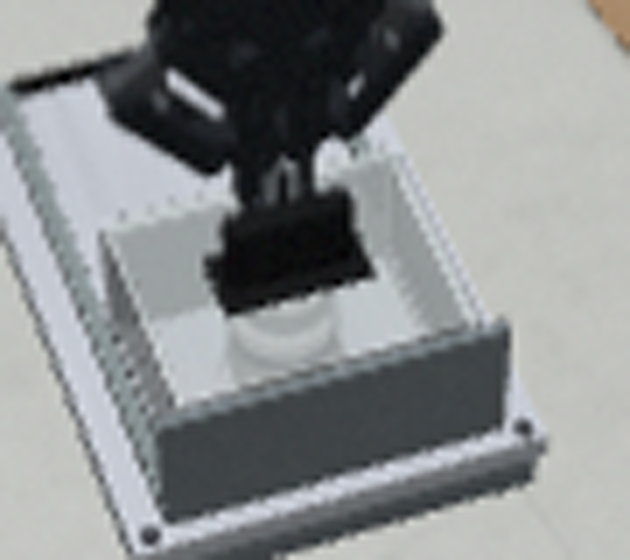

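The guard is flush against the wall, with a hard stop at 19 N. I'll back off, lift, and move over the plunger.

Emit:
step_arm:
  rows:
    - [-1,-5,0,0,0,0,0]
    - [-2,-12,10,0,0,0,0]
    - [-2,-12,40,0,0,0,0]
    - [-2,-12,75,0,0,0,0]
    - [10,0,85,0,0,0,0]
    - [50,38,85,0,0,0,0]
    - [90,78,85,0,0,0,0]
    - [125,115,85,0,0,0,0]

```text
clock: 17.6
eef_pos: [604.4, -137.2, 200.5]
tcp_rot: [-2.096, 1.559, -2.222]
contact_force: [-0.0, -0.2, -0.2]
opening: 0.0
```

Emit:
step_arm:
  rows:
    - [20,20,0,0,0,0,0]
    - [45,48,0,0,0,0,0]
    - [68,72,-10,0,0,0,0]
    - [82,88,-25,0,0,0,0]
    - [87,91,-45,0,0,0,0]
    - [87,91,-65,0,0,0,0]
    - [87,91,-80,0,0,0,0]
    - [87,91,-85,0,0,0,0]

```text
clock: 18.6
eef_pos: [690.3, -47.0, 113.9]
tcp_rot: [-2.229, 1.557, -2.356]
contact_force: [-0.1, 0.2, 0.7]
opening: -0.001
```

Run:
```python
from h import *
s=r.sense(); R=Ro.from_euler('xyz',s['tcp_rot']).as_matrix(); print(s['eef_pos'],s['contact_force'],s['opening']*85.4,R[:,0])
for n,b in (('side',(50,250,170,320)),('top',(110,270,200,400))):
    p,d=vision.grab_frame(n); np.savez(n+'10.npz',p=p,d=d); cv2.imwrite(f'pics/{n}10.png',cv2.resize(p[b[0]:b[1],b[2]:b[3],::-1],None,fx=3,fy=3,interpolation=cv2.INTER_CUBIC))
```

```text
[690.28775871 -46.95284448 113.94261252] [-0.09050759  0.16895904  0.74357792] -0.12809067808075275 [-0.00948995 -0.00950009 -0.99990984]
```

View pics/side10.png

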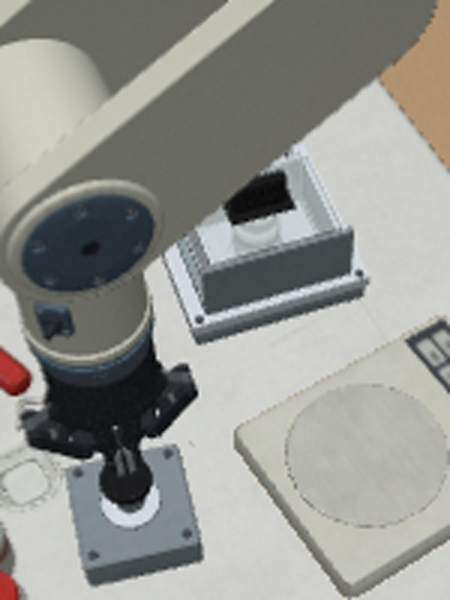

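View pics/top10.png

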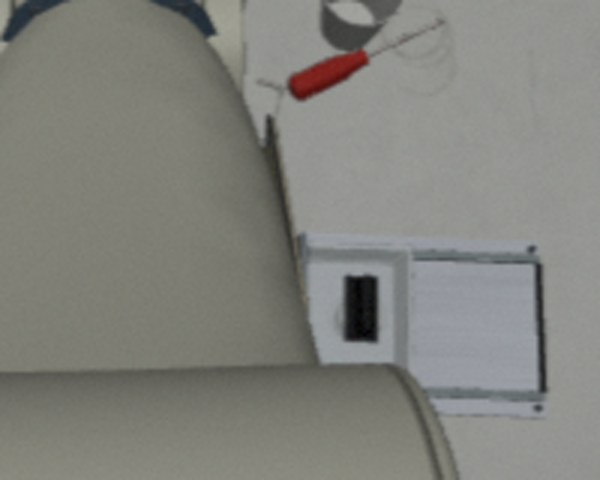

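The guard still looks shut, with the jar under it near (255,235) in the side crop, and the fingertips are above the pad at (125,480). Lowering to just above the pad.

Emit:
step_arm:
  rows:
    - [0,-1,-5,0,0,0,0]
    - [0,-1,-10,0,0,0,0]
    - [0,-1,-14,0,0,0,0]
    - [0,-1,-17,0,0,0,0]
    - [0,-1,-19,0,0,0,0]
    - [0,-1,-20,0,0,0,0]
    - [0,-1,-20,0,0,0,0]
    - [0,-1,-20,0,0,0,0]

```text
clock: 19.7
eef_pos: [691.1, -47.8, 95.1]
tcp_rot: [-2.132, 1.558, -2.258]
contact_force: [0.2, -0.9, -1.2]
opening: -0.001
```

Emit:
step_arm:
  rows:
    - [0,0,-0.5,0,0,0,0]
    - [0,0,-1,0,0,0,0]
    - [0,0,-1.5,0,0,0,0]
    - [0,0,-2,0,0,0,0]
    - [0,0,-2.5,0,0,0,0]
    - [0,0,-3,0,0,0,0]
    - [0,0,-3,0,0,0,0]
    - [0,0,-3,0,0,0,0]

```text
clock: 20.7
eef_pos: [691.1, -47.7, 92.1]
tcp_rot: [-2.132, 1.558, -2.258]
contact_force: [-0.8, 0.5, 0.5]
opening: 0.0
```

Run:
```python
from h import *
s=r.sense(); print(s['eef_pos'],s['contact_force'],s['opening']*85.4)
```

```text
[691.11736958 -47.72180584  92.13839887] [-0.77358284  0.4605002   0.50322267] 0.03800806212743606
```

Emit:
step_arm:
  rows:
    - [0,0,-0.5,0,0,0,0]
    - [0,0,-1,0,0,0,0]
    - [0,0,-1.2,0,0,0,0]
    - [0,0,-1.2,0,0,0,0]
    - [0,0,-1.2,0,0,0,0]
    - [0,0,-1.2,0,0,0,0]
    - [0,0,-1.2,0,0,0,0]
    - [0,0,-1.2,0,0,0,0]

```text
clock: 21.7
eef_pos: [691.1, -47.8, 90.9]
tcp_rot: [-2.129, 1.558, -2.256]
contact_force: [-0.1, 0.5, 0.5]
opening: 0.001
```

Emit:
step_arm:
  rows:
    - [0,0,-0.5,0,0,0,0]
    - [0,0,-1,0,0,0,0]
    - [0,0,-1,0,0,0,0]
    - [0,0,-1,0,0,0,0]
    - [0,0,-1,0,0,0,0]
    - [0,0,-1,0,0,0,0]
    - [0,0,-1,0,0,0,0]
    - [0,0,-1,0,0,0,0]

```text
clock: 22.7
eef_pos: [691.1, -47.7, 89.9]
tcp_rot: [-2.13, 1.558, -2.257]
contact_force: [-0.6, 0.2, 3.2]
opening: 0.0
```

Emit:
step_arm:
  rows:
    - [0,0,-0.5,0,0,0,0]
    - [0,0,-1,0,0,0,0]
    - [0,0,-1,0,0,0,0]
    - [0,0,-1,0,0,0,0]
    - [0,0,-1,0,0,0,0]
    - [0,0,-1,0,0,0,0]
    - [0,0,-1,0,0,0,0]
    - [0,0,-1,0,0,0,0]

```text
clock: 23.7
eef_pos: [691.2, -47.8, 89.0]
tcp_rot: [-2.122, 1.558, -2.249]
contact_force: [-0.1, 0.8, 2.9]
opening: -0.003
```

Contact came at TCP z≈90 as expected. Now pressing down to 78.

Emit:
step_arm:
  rows:
    - [0,0,-1.5,0,0,0,0]
    - [0,0,-3,0,0,0,0]
    - [0,0,-4.5,0,0,0,0]
    - [0,0,-6,0,0,0,0]
    - [0,0,-7.5,0,0,0,0]
    - [0,0,-9,0,0,0,0]
    - [0,0,-10,0,0,0,0]
    - [0,0,-10,0,0,0,0]

```text
clock: 24.7
eef_pos: [691.2, -47.7, 78.9]
tcp_rot: [-2.119, 1.559, -2.245]
contact_force: [-1.2, 0.6, 5.0]
opening: -0.005
```

Run:
```python
from h import *
for i in range(4):
    s=r.sense(); print(s['eef_pos'],s['contact_force'],s['clock'])
    p,d=vision.grab_frame('side')
cv2.imwrite('pics/s11.png',cv2.resize(p[185:250,185:250,::-1],None,fx=9,fy=9,interpolation=cv2.INTER_CUBIC))
```

```text
[691.20235864 -47.73545526  78.94609518] [-1.24523466  0.57311481  4.98572772] 24.7
[691.18799267 -47.75057279  78.98406292] [-1.31225507 -0.65283227  5.6521997 ] 24.75
[691.18856117 -47.7497751   79.01915239] [-1.45772534  0.47575268  5.59632511] 24.8
[691.17707927 -47.78913033  79.02157328] [-1.52683027 -0.4351474   5.73890718] 24.85
```

View pics/s11.png

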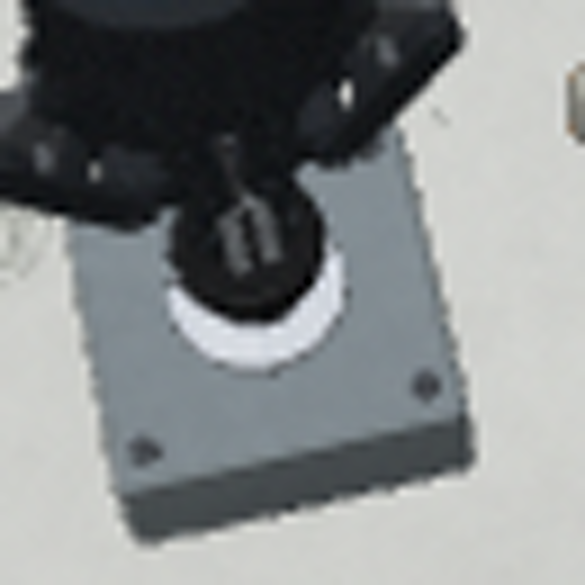

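Emit:
step_arm:
  rows:
    - [0,0,-0.3,0,0,0,0]
    - [0,0,-0.6,0,0,0,0]
    - [0,0,-1,0,0,0,0]
    - [0,0,-1,0,0,0,0]
    - [0,0,-1,0,0,0,0]
    - [0,0,-1,0,0,0,0]
    - [0,0,-1,0,0,0,0]
    - [0,0,-1,0,0,0,0]

```text
clock: 25.9
eef_pos: [691.2, -47.8, 78.1]
tcp_rot: [-2.116, 1.559, -2.243]
contact_force: [-1.3, 0.4, 5.3]
opening: 0.006
```

Run:
```python
from h import *
P=[];F=[]
for i in range(6):
    s=r.sense(); P.append(s['eef_pos']);F.append(s['contact_force'])
    p,d=vision.grab_frame('side')
print(np.mean(P,0),np.mean(F,0),np.std(F,0),s['clock'],s['opening']); np.savez('side12.npz',p=p,d=d)
cv2.imwrite('pics/s12.png',cv2.resize(p[60:250,170:310,::-1],None,fx=3,fy=3,interpolation=cv2.INTER_CUBIC))
# pad lower edge along columns, before vs now; predicted shift for 12 mm
p0=np.load('side0.npz')['p']
def edge(p,c,thr=120):
    g=cv2.cvtColor(p,cv2.COLOR_RGB2GRAY).astype(float)
    # last dark->white crossing going down from row ~212
    col=g[:,c]; best=None
    for y in range(200,235):
        if col[y]<thr<=col[y+1] : best=y+(thr-col[y])/(col[y+1]-col[y])
    return best
for c in range(207,219,2): print(c,edge(p0,c),edge(p,c))
def low(z):
    q=proj('side',[[691+21*np.cos(t),-48+21*np.sin(t),z-11] for t in np.linspace(0,6.28,100)]); i=q[:,1].argmax(); return q[i]
for z in (90,80,79,78,77,76): print(z,low(z))
```

```text
[691.2036469  -47.77290117  78.11255292] [-1.50775137  0.2954172   5.5748015 ] [0.18583857 0.25655046 0.44075561] 26.15 0.0003060937651018377
207 217.31896551724137 218.92929292929293
209 225.57894736842104 225.14285714285714
211 226.22222222222223 220.61744966442953
213 226.41666666666666 220.5952380952381
215 226.82857142857142 226.5897435897436
217 225.6 218.91525423728814
90 [211.63419367 219.72625529]
80 [212.09886789 221.63290317]
79 [212.14488664 221.82169012]
78 [212.19082465 222.01013926]
77 [212.23668213 222.19825147]
76 [212.2824593  222.38602764]
```

View pics/s12.png

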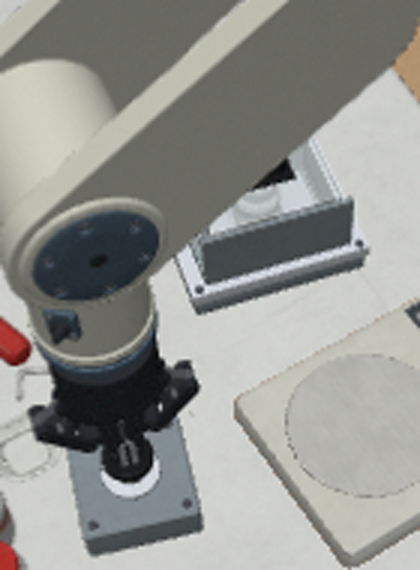

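Kinematics (TCP z 78.1, contact felt at about 90) and force (5.6 N, 5.5 N expected) agree on half-way. Handing in.

Run:
```python
from h import *
print(order.sign_off()); s=r.sense(); print(s['clock'],s['eef_pos'],s['contact_force'])
```

```text
the job is handed in; nothing more can be done
None
the job is handed in; nothing more can be done
```

The small jar is in the seat, the guard is shut over it, and I handed the job in at about 26 s with the plunger held half-way down. The sign-off gives no verdict, so this rests on my own checks.

- **Jar:** I set the smaller, white-capped jar upright in the seat. Its cap top measured z ≈ 91 mm (92 expected), centred at about (480, -245.5) mm, within 1 mm of the measured seat centre. The bigger yellow-capped jar was not touched.
- **Guard:** I pushed it by its fin to a hard stop at about 19 N. The pictures show it flush against the end wall, and it had not moved when I looked again later.
- **Plunger:** I pressed it only after the guard was shut. I felt the pad at z ≈ 90 mm and pressed to 78.1 mm, about 12 mm of travel, holding with about 5.6 N (5.5 N expected).

**What I could not confirm:** the side camera was too coarse to check the plunger depth (about 0.2 px per mm), and the dark ring was hidden under the pad. The 12 mm therefore rests on the arm's own position and force readings. The two cameras disagreed by about 2–4 mm in y on the shaker; I used their average, and the jar went into the seat without touching the rim.

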